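Pack seven specimen mounts into a gated lapping ring

TASK

Get all seven round specimen mounts into the ring on the pale board, packed tightly, one in the middle and six round it, and swing the ring's gate fully shut behind them. Slide the one still outside in through the mouth, making room for it first: every mount must stay flat on the board the whole time, never lifted or tipped. Do not knock the loupe, the eraser or the small box out of place.

Things in the scene. Friction and masses are not known exactly. Their poses are not given: they have to be found in the camera images.
- board: fixed pale grey board flat on the bench, 260 x 270 mm, 10 mm thick, an aluminium ring screwed to its top. Origin: centre of its underside; x points away from the robot through the ring's centre (55 mm from the origin), y to the left, z up. Four screw tabs of the ring (4 mm high) reach 69 mm from the ring's centre
- ring_centre (a point): centre of the ring, at the board's top surface (10 mm above the bench). Bore radius 48 mm, wall 6 mm thick and 10 mm high; open above, its floor is the board itself. The wall is missing over 60 degrees on the board's -x side: this mouth is 48 mm wide between the wall ends
- mouth (a point): middle of the ring's mouth, on the bore circle, 48 mm from the ring's centre towards the board's -x, at the board's top surface
- gate (a joint): angle of the gate: a curved steel panel (6 mm thick, 10 mm high) on an upright hinge at the +y end of the mouth. 0 = shut, completing the ring's wall; grows as it swings out and round to the +y side, to 2.6 rad at its stop. Starts wide open. Light friction (0.02 N m), no latch: it stays where it is left; a mount in its way stops it or is pushed along by it
- gate_hinge (a point): point on the gate's hinge axis, 44.2 mm from the ring's centre towards the board's -x and 25.5 mm towards +y, at the board's top surface
- gate_post (a point): top centre of the gate's push post, an upright steel pin of 10 mm diameter near the gate's free end, reaching 34 mm above the board, 47.6 mm from the hinge axis. With the gate shut it stands just outside the wall, 55.2 mm from the ring's centre towards -x and 20.8 mm towards -y
- mount_1: loose specimen mount: black resin disc, diameter 29.6 mm, height 17 mm, about 30 g, smooth (friction 0.35 to 0.55 on board, ring and one another). Origin: centre of its underside, z up. Any one of the seven starts outside the ring, on the front part of the board; the other six start inside: one in the middle and five spread with gaps round the wall, one of those five standing in the mouth
- mount_2: loose specimen mount: black resin disc, diameter 29.6 mm, height 17 mm, about 30 g, smooth (friction 0.35 to 0.55 on board, ring and one another). Origin: centre of its underside, z up. Any one of the seven starts outside the ring, on the front part of the board; the other six start inside: one in the middle and five spread with gaps round the wall, one of those five standing in the mouth
- mount_3: loose specimen mount: brown resin disc, diameter 29.6 mm, height 19 mm, about 30 g, smooth (friction 0.35 to 0.55 on board, ring and one another). Origin: centre of its underside, z up. Any one of the seven starts outside the ring, on the front part of the board; the other six start inside: one in the middle and five spread with gaps round the wall, one of those five standing in the mouth
- mount_4: loose specimen mount: black resin disc, diameter 29.6 mm, height 17 mm, about 30 g, smooth (friction 0.35 to 0.55 on board, ring and one another). Origin: centre of its underside, z up. Any one of the seven starts outside the ring, on the front part of the board; the other six start inside: one in the middle and five spread with gaps round the wall, one of those five standing in the mouth
- mount_5: loose specimen mount: black resin disc, diameter 29.6 mm, height 17 mm, about 30 g, smooth (friction 0.35 to 0.55 on board, ring and one another). Origin: centre of its underside, z up. Any one of the seven starts outside the ring, on the front part of the board; the other six start inside: one in the middle and five spread with gaps round the wall, one of those five standing in the mouth
- mount_6: loose specimen mount: black resin disc, diameter 29.6 mm, height 17 mm, about 30 g, smooth (friction 0.35 to 0.55 on board, ring and one another). Origin: centre of its underside, z up. Any one of the seven starts outside the ring, on the front part of the board; the other six start inside: one in the middle and five spread with gaps round the wall, one of those five standing in the mouth
- mount_7: loose specimen mount: black resin disc, diameter 29.6 mm, height 17 mm, about 30 g, smooth (friction 0.35 to 0.55 on board, ring and one another). Origin: centre of its underside, z up. Any one of the seven starts outside the ring, on the front part of the board; the other six start inside: one in the middle and five spread with gaps round the wall, one of those five standing in the mouth
- loupe: bystander: black stand loupe, 40 mm diameter, 34 mm high, standing on the back right corner of the board; origin: centre of its underside
- eraser: bystander: eraser, 23 x 45 x 13 mm, on the back left corner of the board; origin: centre of its underside
- bit_box: bystander: small yellow plastic box, 48 x 64 x 28 mm, closed, on the bench just right of the board; origin: centre of its underside
Mind the look-alikes: they are no part of the job. Leave any blue or yellow look-alike of the mount_4 alone.

How it is judged:
By the outcome, as a careful person would: the job done as asked, in the order asked, and still so for the second after the job is handed in, with the robot touching nothing.
It also fails if it takes over 58 s, if anything falls off the work surface, if the arm or the gripper's body presses on something with over 40 N, if the wrist force passes 120 N, or if a joint passes its speed limit or range.

ROBOT

A 6-joint arm with a two-finger parallel gripper is mounted at the origin on a cart in front of the work surface, level with it; the furniture and walls round the work are solid. World frame = base frame: x ahead of the robot, y to its left, z up, the work surface at z = 0. Lengths are in mm, angles in rad, forces in N, time in s.
With the tool pointing down it reaches from about 250 to 775 mm from the base axis. Payload 8.9 kg.
Tool frame: the origin (TCP) lies at the very end of the fingers, on their centre line; the grasp point (between the pads) lies 19 mm behind it; z points along the fingers, y is the direction in which the jaws open and shut (so a half turn about z gives the same grasp; the last joint's range is limited). The gripper opens to 85 mm and grips with 20 to 120 N. Pads are 22 mm wide; open, the fingers measure 114 mm over their backs; the gripper's body (76 mm by 85 mm) begins 54 mm behind the grasp point. The pads swing forward as they close: fully open they stand 13 mm farther back than shut.
Start: joints at [-1.349, 0.291, -0.153, 1.127, 0, 1.431], TCP at [185.338, -491.196, 231.305] pointing down, gripper open.
Joint ranges: [-2.52, 2.52], [-0.91, 1.74], [-1.3, 1.37], [-1.96, 2.02], [-1.52, 1.47], [-3.14, 3.14]. Speed limits (rad/s): [2.22, 2.22, 2.79, 3.14, 3.14, 3.14].

INTERFACE

Orientations are given as a rotation vector (axis times angle).
In Python, from plant import ctrl, snapshot, camera_params, hand_in, models gives the robot as it stands.
- The arm moves only by the tool drive_tool, never from a script. Its argument "plan" is a list of rows, each an object with "offset": the shift along the tool's x, y, z in cm, a list of three; "angular": the turn, a rotation vector about the tool's x, y, z in rad, a list of three; "jaw": the finger opening in cm, from 0 to 8.54. A call has 1 to 20 rows; each row is the pose to reach, as a shift and turn from the pose measured when the call began, along the tool's axes at that moment; what a row does not reach only later rows make up. A row lasts 1/8 s, in which the tool goes at most 62.5 mm and 10.7 degrees, less where a joint would pass 70% of its speed; a pose out of reach is approached as far as the arm can. A call with a gripper value outside its range is refused whole. The fingers move at their own pace and stop on an object; the grip force is fixed at half the most. Time passes only in rows, so rows that repeat a pose let the fingers close. It gives the time, the measured TCP pose, the force and the opening at its end, in the units of the state.
- ctrl.observe(): the state, without advancing time (a new reading comes with each control period).
- snapshot(name): name is "scene" or "top" or "wrist"; returns (picture, depth): 384x512x3 uint8, red, green, blue; 384x512 float32, mm along the optical axis (not along the pixel's ray), 0 where there is no reading.
- camera_params(name): a dict with "K" (3x3 intrinsics, pixels), "R" (3x3) and "t" (3): a world point X has camera coordinates R X + t. Camera axes: x right, y down, z forward; pixel columns grow to the right and rows downward; lengths in mm; the calibration is good to about 2 mm. A picture is of the moment at which its call begins: read the wrist's pose just before it. camera_params takes no time and is no camera call; for the wrist camera it gives the pose at the moment of the call.
- hand_in(): hands the job in, once; it reports no verdict.
Trained networks look in the newest picture that a camera, given by its name, has taken for a name from the list of things; names that differ only in an ending like _2 or _b are one class to them, and where a whole thing is asked for, a point or a joint stands for the part that bears it (a point fixed in the world has none). Each returns a list of dicts, best first, with "conf" (0 to 1); they miss things now and then, are a little off and sometimes report something else, mostly with a low value. They report only what shows in the picture. A call takes as long as a camera call. They do not tell look-alikes from the thing itself.
- models.look_for(label, camera): "box" ([left, top, width, height] as shares, 0 to 1, of the picture: columns of its width, rows of its height, round what is visible of it).
- models.spot_point(label, camera): "centre" ([column, row] as shares, 0 to 1, of the picture: columns of its width, rows of its height: a listed point, or the origin of a listed thing).
The state is a dict: "t": time; "joint_positions": joint angles; "joint_velocities": joint speeds; "tau": joint torques, N m; "tool_pos": TCP position; "ee_rot": TCP orientation; "wrist_force": force on the tool from outside, world axes, zero at the start; "ft_torque": the same for the moment, N m; "grip_width": finger opening in mm.
Only numpy, scipy, OpenCV 4.12 (cv2) and the standard library are available. Lean on these libraries where they do the work, as an engineer would, in place of code of your own. Each camera call takes 0.05 s, during which the arm holds its last target.

## Working session

There is one attempt and no reset: what is moved stays moved. The work goes in short steps, Python scripts to look and compute and a tool call to move; the robot and the scene stay as the last step left them, time stands still between calls to the robot, and variables do not carry over. Pictures are saved under pics/ and viewed, and the job is handed in when it is done.

Besides the shell and the picture viewer there is one more tool, called after "Call:" as a command line: name --argument value ..., lists and objects as JSON in quotes. drive_tool: Moves the arm, as the interface text tells. Its arguments: {"type":"object","properties":{"plan":{"type":"array"}},"required":["plan"]}

```bash
ls; mkdir -p pics
cat > h.py <<'E'
import numpy as np,cv2
from plant import ctrl,snapshot,camera_params,hand_in,models
def snap(n,f):
    p,d=snapshot(n); cv2.imwrite('pics/'+f,p[:,:,::-1]); np.save('pics/'+f+'.npy',d); return p,d
def world(c,u,v,z):
    P=camera_params(c) if isinstance(c,str) else c
    K,R,t=map(np.array,(P['K'],P['R'],P['t'])); 
    r=R.T@np.linalg.solve(K,[u,v,1]); o=-R.T@t
    return o+r*(z-o[2])/r[2]
def pix(c,X):
    P=camera_params(c) if isinstance(c,str) else c
    K,R,t=map(np.array,(P['K'],P['R'],P['t'])); q=K@(R@np.array(X,float)+t); return q[:2]/q[2]
E
python3 - <<'E'
from h import *
snap('top','t0.png'); snap('scene','s0.png')
o=ctrl.observe(); print(o)
for c in('top','scene'):
    P=camera_params(c); print(c,np.array(P['K']).tolist(),(-np.array(P['R']).T@P['t']))
E
```

```text
pics
{'t': 0.1, 'joint_positions': array([-1.34928488e+00,  2.91250391e-01, -1.54058988e-01,  1.12667774e+00,
        8.46644070e-06,  1.43148119e+00]), 'joint_velocities': array([-3.41065918e-05, -2.04195895e-03,  2.73671004e-04, -2.61599988e-04,
        2.35576106e-03,  1.03898350e-03]), 'tau': array([ 4.53578014e-05, -5.37980032e+01,  3.31918859e+01,  9.26706096e-03,
       -1.39497270e-04,  1.25922334e-06]), 'tool_pos': array([ 185.26228914, -490.80921205,  230.77294569]), 'ee_rot': array([-3.08943258e+00, -5.63501801e-01,  6.35404989e-05]), 'wrist_force': array([-0.91172623,  0.01537106,  0.09074584]), 'ft_torque': array([-0.00564908,  0.02719274, -0.02074432]), 'grip_width': 85.4852884936648}
top [[412.7455091741041, 0.0, 255.30346436324214], [0.0, 412.7455091741041, 189.81492546670447], [0.0, 0.0, 1.0]] [ 404.36756525 -163.43751609  912.32520895]
scene [[388.6931346142337, 0.0, 262.49948323557186], [0.0, 388.6931346142337, 192.97836741800214], [0.0, 0.0, 1.0]] [ 17.83695905 342.90889979 456.17665956]
```

View pics/t0.png

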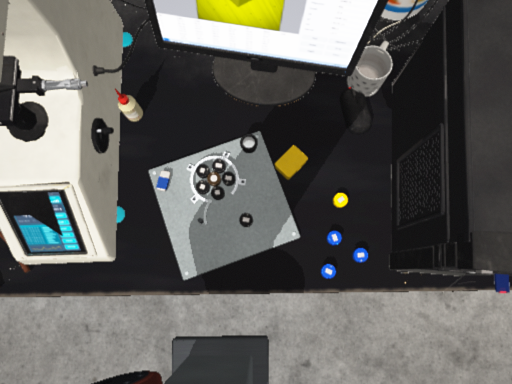

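View pics/s0.png

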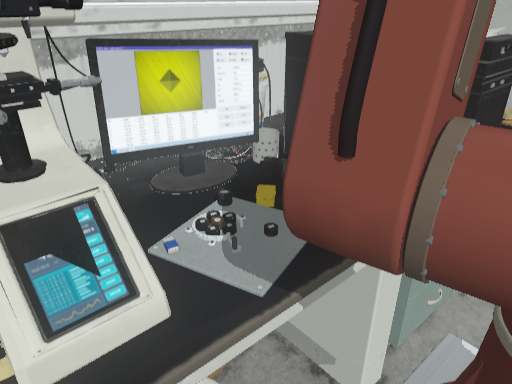

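Run:
```python
from h import *
p=cv2.imread('pics/t0.png')
cv2.imwrite('pics/t0c.png',cv2.resize(p[120:285,140:310],None,fx=4.6,fy=3.6*4.6/3.6 if 0 else 3.6,interpolation=cv2.INTER_CUBIC))
cv2.imwrite('pics/t0d.png',cv2.resize(p[140:235,175:275],None,fx=6,fy=6,interpolation=cv2.INTER_CUBIC))
# board corners
g=p.astype(int)
```

```text
(no output)
```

View pics/t0d.png

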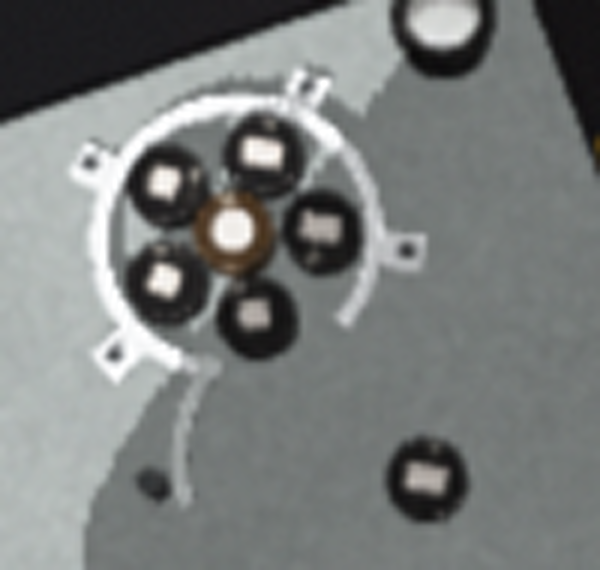

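Run:
```python
from h import *
p=cv2.imread('pics/t0.png')
P=camera_params('top')
for n,(u,v),z in [('a',(262,155),27),('b',(168,185),27),('c',(167,283),27),('d',(257,317),27),('e',(320,230),27),('mid',(232,230),29),('out',(427,478),27),('post',(155,484),44),('hole1',(308,87),14),('hole2',(91,162),14),('hole3',(115,354),14),('hole4',(407,250),14)]:
    # cubic resize: px = (u+.5)/6-.5
    print(n,world(P,(u+.5)/6-.5+175,(v+.5)/6-.5+140,z)[:2].round(1))
# post base vs top etc; board corners from depth
d=np.load('pics/t0.png.npy'); 
K,R,t=map(np.array,(P['K'],P['R'],P['t']))
v,u=np.mgrid[:384,:512]; X=(np.stack([(u-K[0,2])/K[0,0]*d,(v-K[1,2])/K[1,1]*d,d],-1)-t)@R
m=((X[...,2]>5)&(X[...,2]<60)&(u>145)&(u<305)&(v>125)&(v<285)).astype(np.uint8)
n,l,s,c=cv2.connectedComponentsWithStats(m); i=1+np.argmax(s[1:,4]); print(s[i])
mm=l==i; q=X[mm&(X[...,2]<16)][:,:2].astype(np.float32); print(np.median(X[mm][:,2]),cv2.minAreaRect(q))
for L in ['ring_centre','gate_post','gate_hinge','mouth']:
    print(L,[(r['conf'],(np.array(r['centre'])*[512,384]).round(1), world(P,*(np.array(r['centre'])*[512,384]),44 if 'post' in L else 10).round(1)) for r in models.spot_point(L,'top')][:2])
try:
  s,_=snapshot('wrist'); cv2.imwrite('pics/w0.png',s[:,:,::-1])
except Exception as e: print(e)
Pw=camera_params('wrist');print(Pw, -np.array(Pw['R']).T@Pw['t'])
```

```text
a [638.3 -71. ]
b [627.6 -36.3]
c [590.6 -36.3]
d [577.4 -69.3]
e [609.5 -92.4]
mid [609.6 -60.2]
out [ 517.3 -130.7]
post [514.6 -35.2]
hole1 [667.9 -86.9]
hole2 [640.3  -5.4]
hole3 [566.9 -15.4]
hole4 [ 604.3 -123.7]
[  149   131   152   149 13974]
11.216775766852024 ((559.3194580078125, -77.83206176757812), (262.718994140625, 272.2132873535156), 19.123512268066406)
ring_centre [(0.59, array([212., 179.]), array([611.6, -55.3,  10. ]))]
gate_post [(0.52, array([201. , 218.6]), array([518.1, -36.4,  44. ]))]
gate_hinge [(0.66, array([228.5, 174.7]), array([620.9, -92.3,  10. ])), (0.61, array([214. , 203.2]), array([556.4, -60. ,  10. ]))]
mouth [(0.75, array([229.5, 174.2]), array([622. , -94.5,  10. ])), (0.66, array([218.7, 197.6]), array([568.9, -70.3,  10. ]))]
{'K': array([[325.41012804,   0.        , 256.57206771],
       [  0.        , 325.41012804, 196.50602281],
       [  0.        ,   0.        ,   1.        ]]), 'R': array([[ 3.53100187e-01, -9.35585281e-01, -6.63257137e-04],
       [-8.99166126e-01, -3.39550897e-01,  2.76053375e-01],
       [-2.58496684e-01, -9.68781198e-02, -9.61142078e-01]]), 't': array([-523.18065277,  -35.12082676,  378.83951935])} [ 251.08448791 -464.70416595  373.46682236]
```

View pics/w0.png

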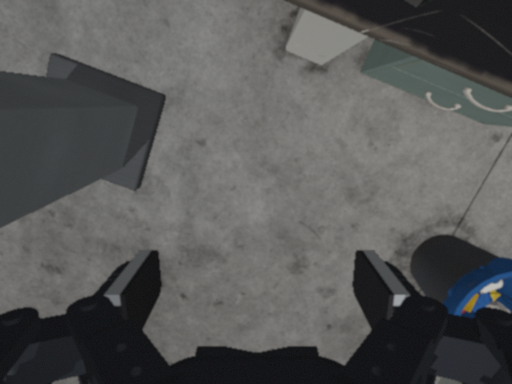

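Call:
drive_tool --plan '[{"offset":[51,-24.7,0],"angular":[0,0,0.027],"jaw":0},{"offset":[51,-24.7,0],"angular":[0,0,0.027],"jaw":0},{"offset":[51,-24.7,0],"angular":[0,0,0.027],"jaw":0},{"offset":[51,-24.7,0],"angular":[0,0,0.027],"jaw":0},{"offset":[51,-24.7,0],"angular":[0,0,0.027],"jaw":0},{"offset":[51,-24.7,0],"angular":[0,0,0.027],"jaw":0},{"offset":[51,-24.7,0],"angular":[0,0,0.027],"jaw":0},{"offset":[51,-24.7,0],"angular":[0,0,0.027],"jaw":0},{"offset":[51,-24.7,0],"angular":[0,0,0.027],"jaw":0},{"offset":[51,-24.7,0],"angular":[0,0,0.027],"jaw":0},{"offset":[51,-24.7,0],"angular":[0,0,0.027],"jaw":0},{"offset":[51,-24.7,0],"angular":[0,0,0.027],"jaw":0},{"offset":[51,-24.7,0],"angular":[0,0,0.027],"jaw":0}]'

```text
t: 1.98
tool_pos: [574.7, -81.0, 231.5]
ee_rot: [-3.098, -0.519, -0.0]
wrist_force: [-0.1, 0.0, -0.1]
grip_width: -0.4
```

Run:
```python
from h import *
P=camera_params('wrist'); np.save('pics/w1P.npy',P,allow_pickle=True)
snap('wrist','w1.png'); o=ctrl.observe(); print(o['t'],o['tool_pos'],o['ee_rot'],o['grip_width'])
```

```text
2.025 [574.83519108 -80.92610601 231.54084592] [-3.09820104e+00 -5.19395592e-01 -2.62070538e-04] -0.05189587348601282
```

View pics/w1.png

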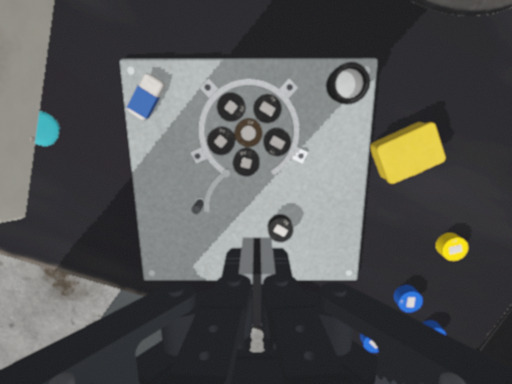

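```bash
cat >> h.py <<'E'
def cloud(P,d):
    K,R,t=map(np.array,(P['K'],P['R'],P['t'])); v,u=np.mgrid[:384,:512]
    return (np.stack([(u-K[0,2])/K[0,0]*d,(v-K[1,2])/K[1,1]*d,d],-1)-t)@R
E
python3 - <<'E'
from h import *
P=np.load('pics/w1P.npy',allow_pickle=True).item()
p=cv2.imread('pics/w1.png'); d=np.load('pics/w1.png.npy'); X=cloud(P,d)
cv2.imwrite('pics/w1c.png',cv2.resize(p[70:220,180:330],None,fx=5,fy=4 if 0 else 3.9,interpolation=cv2.INTER_CUBIC))
cv2.imwrite('pics/w1f.png',cv2.resize(p[225:384,170:345],None,fx=4,fy=3.7,interpolation=cv2.INTER_CUBIC))
from scipy.spatial.transform import Rotation as Ro
o=ctrl.observe(); T=Ro.from_rotvec(o['ee_rot']).as_matrix(); L=(X-o['tool_pos'])@T
m=(d>0)&(L[...,2]<5)&(L[...,2]>-60)
for z in range(-60,5,5):
    q=L[m&(L[...,2]>=z)&(L[...,2]<z+5)&(abs(L[...,1])<60)]
    if len(q)>3: print(z,len(q),q.min(0).round(1),q.max(0).round(1))
# board rect
mm=(X[...,2]>5)&(X[...,2]<14)&(d>0)
n,l,s,c=cv2.connectedComponentsWithStats(mm.astype(np.uint8)); i=1+np.argmax(s[1:,4]); q=X[l==i]
print(s[i],np.median(q[:,2]),cv2.minAreaRect(q[:,:2].astype(np.float32)))
E
```

```text
-60 4305 [ -8.5 -42.7 -60. ] [ 13.5  39.4 -55. ]
-55 2604 [ -9.7 -39.1 -55. ] [ 14.8  36.2 -50. ]
-50 1853 [-11.9 -35.  -50. ] [ 14.8  32.2 -45. ]
-45 704 [-11.7 -30.4 -45. ] [ 15.1  27.5 -40. ]
-40 677 [-11.1 -17.4 -40. ] [ 12.9  14.4 -35. ]
-35 248 [  7.3 -15.1 -35. ] [ 12.5  11.9 -30. ]
-30 394 [  6.8 -15.  -30. ] [ 12.3  12.1 -25. ]
-25 367 [  6.8 -15.1 -25. ] [ 12.2  12.1 -20. ]
-20 339 [  6.7 -15.1 -20. ] [ 12.1  12.  -15. ]
-15 302 [  6.7 -15.2 -15. ] [ 12.2  12.1 -10. ]
-10 217 [  6.9 -14.7 -10. ] [12.  11.2 -5.1]
-5 47 [11.  -7.7 -5. ] [11.8  4.7 -2.5]
[  120    58   257   222 40261] 9.619156786591551 ((558.6693115234375, -75.4979248046875), (259.15484619140625, 270.4288024902344), 19.07761001586914)
```

View pics/w1c.png

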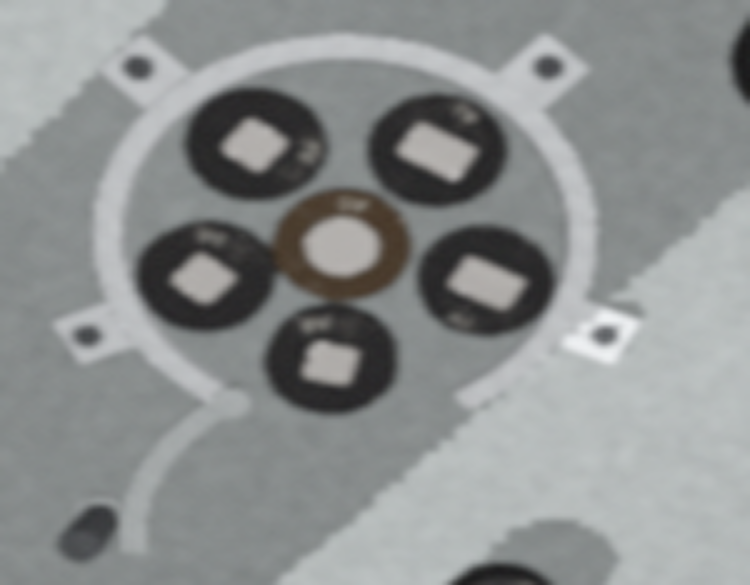

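View pics/w1f.png

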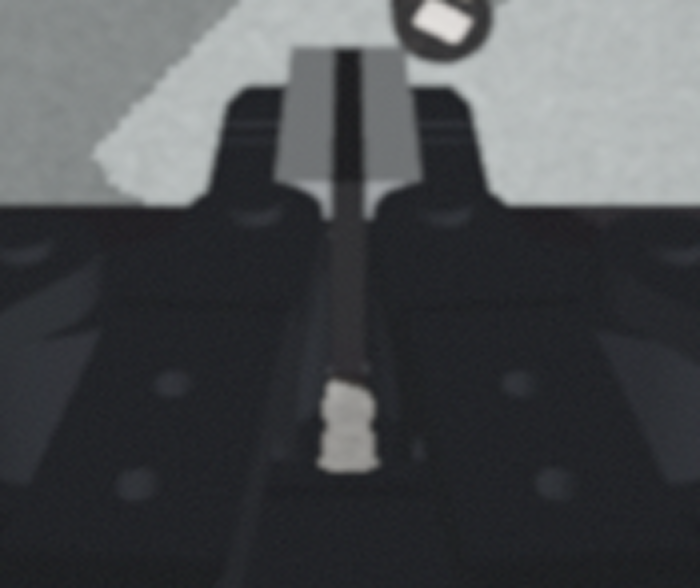

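```bash
cat >> h.py <<'E'
YAW=np.deg2rad(19.1); BX=np.array([np.cos(YAW),np.sin(YAW)]); BY=np.array([-BX[1],BX[0]]); C=np.array([611.1,-58.9])
def w2b(x): x=np.asarray(x)[...,:2]-C; return np.stack([x@BX,x@BY],-1)
def b2w(b): return C+b[0]*BX+b[1]*BY
def ortho(P,p,z,xr=(-140,70),yr=(-80,80),s=3):
    # rows: board x from top (max) down; cols: board y left(+)..right
    H=int((xr[1]-xr[0])*s);W=int((yr[1]-yr[0])*s)
    cor=np.float32([[0,0],[W,0],[W,H],[0,H]])
    b=[(xr[1],yr[1]),(xr[1],yr[0]),(xr[0],yr[0]),(xr[0],yr[1])]
    src=np.float32([pix(P,[*b2w(q),z]) for q in b])
    M=cv2.getPerspectiveTransform(src,cor); return cv2.warpPerspective(p,M,(W,H),flags=cv2.INTER_CUBIC)
def discs(img,s=3,r=14.8,xr=(-140,70),yr=(-80,80),n=12):
    g=cv2.GaussianBlur(cv2.cvtColor(img,cv2.COLOR_BGR2GRAY),(0,0),2)
    c=cv2.HoughCircles(g,cv2.HOUGH_GRADIENT,1,20*s,param1=60,param2=12,minRadius=int((r-1.2)*s),maxRadius=int((r+1)*s)+1)
    return [] if c is None else [(round(float(xr[1]-a[1]/s),1),round(float(yr[1]-a[0]/s),1),round(float(a[2]/s),1)) for a in c[0][:n]]
E
python3 - <<'E'
from h import *
P=np.load('pics/w1P.npy',allow_pickle=True).item(); p=cv2.imread('pics/w1.png')
A=ortho(P,p,27); D=discs(A); 
for a in D:
    print(a, np.hypot(a[0],a[1]).round(1), np.rad2deg(np.arctan2(a[1],a[0])).round(0))
    cv2.circle(A,(int((80-a[1])*3),int((70-a[0])*3)),int(a[2]*3),(0,255,0),1)
cv2.imwrite('pics/o1.png',A)
B=ortho(P,p,20); 
cv2.circle(B,(240,210),144,(0,0,255),1);cv2.circle(B,(240,210),162,(0,0,255),1)
cv2.imwrite('pics/o1r.png',B)
cv2.imwrite('pics/o1both.png',cv2.resize(np.hstack([A,B]),None,fx=.83,fy=.83))
E
```

```text
(-9.2, 31.2, 14.3) 32.5 106.0
(25.8, 18.8, 14.8) 31.9 36.0
(-0.5, 1.8, 14.3) 1.9 106.0
(-29.8, 3.8, 13.6) 30.0 173.0
(-9.5, -28.8, 14.7) 30.3 -108.0
(-109.8, -34.2, 14.5) 115.0 -163.0
(24.2, -17.5, 13.9) 29.9 -36.0
(-92.2, -44.2, 14.3) 102.2 -154.0
(-76.5, 67.8, 15.4) 102.2 138.0
```

View pics/o1both.png

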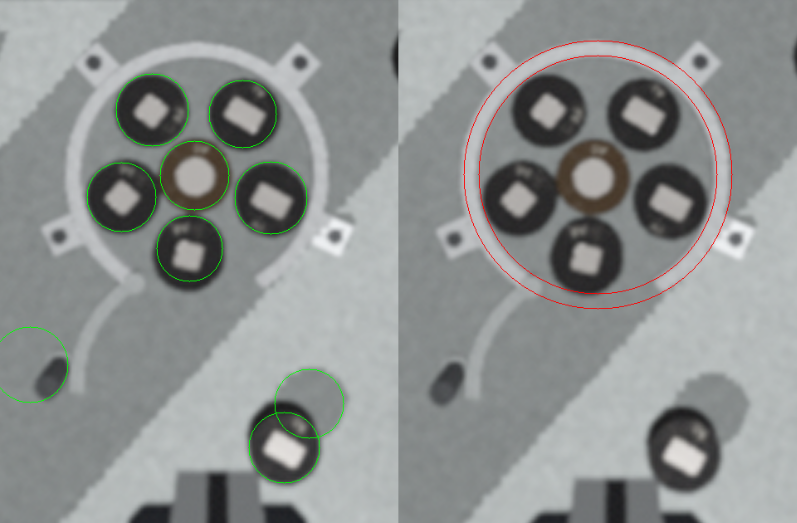

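Run:
```python
from h import *
o=ctrl.observe(); print(o['joint_positions'].round(3))
P=np.load('pics/w1P.npy',allow_pickle=True).item(); p=cv2.imread('pics/w1.png')
A=ortho(P,p,44)
cv2.imwrite('pics/o1p.png',A[180:480,:300]); 
B=ortho(P,p,27,(-125,-15),(-60,70),6)
cv2.imwrite('pics/o1q.png',np.hstack([cv2.resize(A[200:400,:200],None,fx=2,fy=2)]))
cv2.imwrite('pics/o1g.png',B[:600,:780])
```

```text
[-2.660e-01  3.970e-01  2.000e-03  1.176e+00  0.000e+00  2.543e+00]
```

View pics/o1q.png

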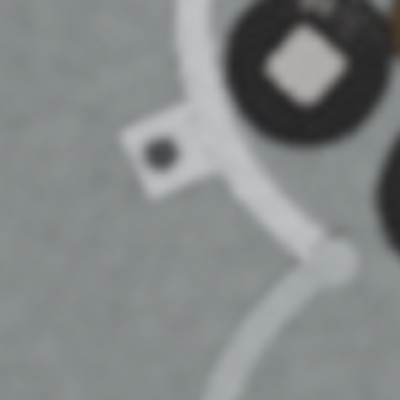

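View pics/o1g.png

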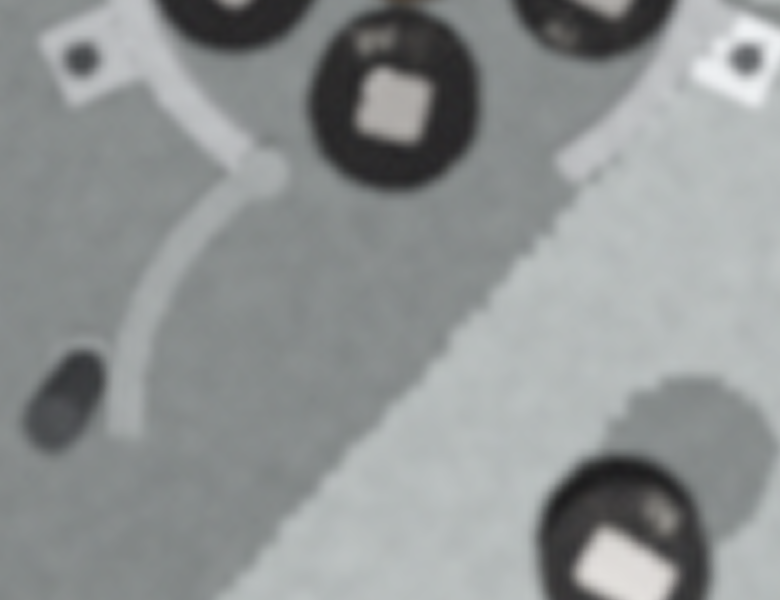

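```bash
cat >> h.py <<'E'
from scipy.spatial.transform import Rotation as Ro
import json
def rel(wps,jaw=0,show=True):
    """wps: (bx,by,z,phi_deg) board frame -> tool-relative rows"""
    o=ctrl.observe(); R0=Ro.from_rotvec(o['ee_rot']); p0=o['tool_pos']; out=[]
    for bx,by,z,ph in wps:
        y=YAW+np.deg2rad(ph); x=np.array([np.cos(y),np.sin(y),0]); zz=np.array([0,0,-1.]); R=Ro.from_matrix(np.c_[x,np.cross(zz,x),zz])
        off=R0.inv().apply(np.r_[b2w((bx,by)),z]-p0)/10; ang=(R0.inv()*R).as_rotvec()
        out.append(dict(offset=[round(float(v),2) for v in off],angular=[round(float(v),3) for v in ang],jaw=jaw))
        if show: print(json.dumps(out[-1]))
    return out
def where():
    o=ctrl.observe(); R=Ro.from_rotvec(o['ee_rot']).as_matrix(); ph=np.rad2deg(np.arctan2(R[1,0],R[0,0])-YAW)
    print('t',round(o['t'],2),'board',w2b(o['tool_pos']).round(1),'z',round(o['tool_pos'][2],1),'phi',round(ph,1),'F',o['wrist_force'].round(1),'w',round(o['grip_width'],1), 'tilt',R[:,2].round(3))
E
python3 - <<'E'
from h import *
where(); rel([(-36,-29,70,90)])
E
```

```text
t 2.02 board [-41.5  -8.9] z 231.5 phi -0.1 F [-1.1 -0.8  0.2] w -0.1 tilt [ 0.  0. -1.]
{"offset": [0.55, 2.01, 16.15], "angular": [0.0, -0.0, -1.572], "jaw": 0}
```

Call:
drive_tool --plan '[{"offset":[0.5,2.0,16.1],"angular":[0,0,-1.572],"jaw":0},{"offset":[0.5,2.0,16.1],"angular":[0,0,-1.572],"jaw":0},{"offset":[0.5,2.0,16.1],"angular":[0,0,-1.572],"jaw":0},{"offset":[0.5,2.0,16.1],"angular":[0,0,-1.572],"jaw":0},{"offset":[0.5,2.0,16.1],"angular":[0,0,-1.572],"jaw":0},{"offset":[0.5,2.0,16.1],"angular":[0,0,-1.572],"jaw":0},{"offset":[0.5,2.0,16.1],"angular":[0,0,-1.572],"jaw":0},{"offset":[0.5,2.0,16.1],"angular":[0,0,-1.572],"jaw":0},{"offset":[0.5,2.0,16.1],"angular":[0,0,-1.572],"jaw":0},{"offset":[0.5,2.0,16.1],"angular":[0,0,-1.572],"jaw":0},{"offset":[0.5,2.0,16.1],"angular":[0,0,-1.572],"jaw":0}]'

```text
t: 3.4
tool_pos: [586.0, -98.5, 70.7]
ee_rot: [1.825, 2.557, 0.0]
wrist_force: [0.3, 0.5, -0.2]
grip_width: -0.1
```

Run:
```python
from h import *
where(); P=camera_params('wrist'); np.save('pics/w2P.npy',P,allow_pickle=True)
p,d=snap('wrist','w2.png'); p=p[:,:,::-1]
A=ortho(P,p,27); B=ortho(P,p,20); cv2.circle(B,(240,210),144,(0,0,255),1)
print(discs(A)); cv2.imwrite('pics/o2.png',cv2.resize(np.hstack([A,B]),None,fx=.83,fy=.83))
```

```text
t 3.4 board [-36.6 -29.2] z 70.7 phi 89.9 F [ 0.3  0.5 -0.2] w -0.1 tilt [ 0.  0. -1.]
[(-32.8, 4.8, 14.7), (-110.5, -34.2, 14.3), (-11.2, -28.5, 14.7), (23.8, -17.8, 14.3), (24.8, 20.5, 15.4), (-9.8, 31.8, 14.9), (-3.2, 4.5, 13.6), (-21.8, -75.5, 14.3)]
```

View pics/w2.png

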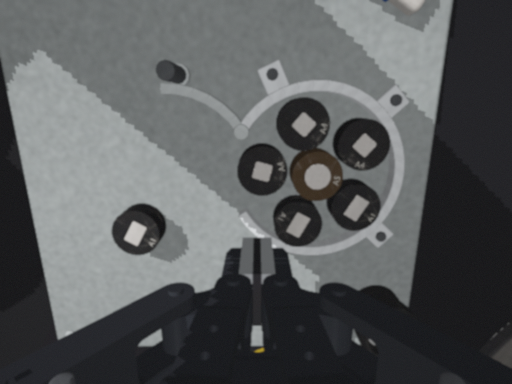

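View pics/o2.png

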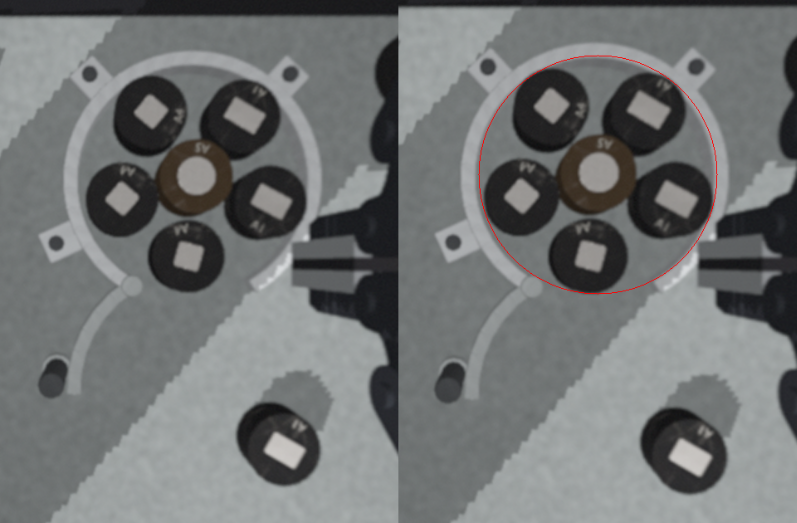

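```bash
sed -i 's/C=np.array(\[611.1,-58.9\])/C=np.array([610.8,-58.1])/' h.py
python3 - <<'E'
from h import *
where()
w=[(-37.5,-31,50,90),(-37.5,-31,22.3,90),(-37.5,-31,22.3,88)]
for th in range(178,121,-4):
    a=np.deg2rad(th); t=np.array([np.sin(a),-np.cos(a)]); q=35*np.array([np.cos(a),np.sin(a)])-25.8*t
    w.append((*q,22.3,th-90))
rel(w)
E
```

```text
t 3.45 board [-36.6 -30. ] z 70.6 phi 89.9 F [ 0.7  0.3 -0.5] w 0.1 tilt [ 0.  0. -1.]
{"offset": [-0.1, -0.09, 2.06], "angular": [0.0, -0.0, -0.002], "jaw": 0}
{"offset": [-0.1, -0.09, 4.83], "angular": [0.0, -0.0, -0.002], "jaw": 0}
{"offset": [-0.1, -0.09, 4.83], "angular": [0.0, -0.0, 0.033], "jaw": 0}
{"offset": [0.54, 0.07, 4.83], "angular": [0.0, -0.0, 0.033], "jaw": 0}
{"offset": [0.8, -0.09, 4.83], "angular": [0.0, -0.0, 0.103], "jaw": 0}
{"offset": [1.07, -0.24, 4.83], "angular": [0.0, -0.0, 0.173], "jaw": 0}
{"offset": [1.34, -0.36, 4.83], "angular": [0.0, -0.0, 0.243], "jaw": 0}
{"offset": [1.63, -0.47, 4.83], "angular": [0.0, -0.0, 0.312], "jaw": 0}
{"offset": [1.92, -0.56, 4.83], "angular": [0.0, -0.0, 0.382], "jaw": 0}
{"offset": [2.21, -0.62, 4.83], "angular": [0.0, -0.0, 0.452], "jaw": 0}
{"offset": [2.51, -0.67, 4.83], "angular": [0.0, -0.0, 0.522], "jaw": 0}
{"offset": [2.82, -0.69, 4.83], "angular": [0.0, -0.0, 0.592], "jaw": 0}
{"offset": [3.12, -0.69, 4.83], "angular": [0.0, -0.0, 0.662], "jaw": 0}
{"offset": [3.42, -0.68, 4.83], "angular": [0.0, -0.0, 0.731], "jaw": 0}
{"offset": [3.72, -0.64, 4.83], "angular": [0.0, -0.0, 0.801], "jaw": 0}
{"offset": [4.02, -0.58, 4.83], "angular": [0.0, -0.0, 0.871], "jaw": 0}
{"offset": [4.31, -0.49, 4.83], "angular": [0.0, -0.0, 0.941], "jaw": 0}
{"offset": [4.6, -0.39, 4.83], "angular": [0.0, -0.0, 1.011], "jaw": 0}
```

Call:
drive_tool --plan '[{"offset":[-0.1,-0.1,2.5],"angular":[0,0,0],"jaw":0},{"offset":[-0.1,-0.1,4.8],"angular":[0,0,0],"jaw":0},{"offset":[-0.1,-0.1,4.8],"angular":[0,0,0.03],"jaw":0},{"offset":[0.3,0.0,4.8],"angular":[0,0,0.03],"jaw":0},{"offset":[0.55,0.05,4.8],"angular":[0,0,0.033],"jaw":0},{"offset":[0.8,-0.1,4.8],"angular":[0,0,0.1],"jaw":0},{"offset":[1.05,-0.25,4.8],"angular":[0,0,0.17],"jaw":0},{"offset":[1.35,-0.35,4.8],"angular":[0,0,0.24],"jaw":0},{"offset":[1.65,-0.45,4.8],"angular":[0,0,0.31],"jaw":0},{"offset":[1.9,-0.55,4.8],"angular":[0,0,0.38],"jaw":0},{"offset":[2.2,-0.6,4.8],"angular":[0,0,0.45],"jaw":0},{"offset":[2.5,-0.65,4.8],"angular":[0,0,0.52],"jaw":0}]'

```text
t: 4.95
tool_pos: [571.9, -76.7, 23.1]
ee_rot: [2.422, 2.0, 0.001]
wrist_force: [-0.3, -0.6, -0.5]
grip_width: 0.1
```

Run:
```python
from h import *
where(); P=camera_params('wrist'); np.save('pics/w3P.npy',P,allow_pickle=True)
p,d=snap('wrist','w3.png'); p=p[:,:,::-1]
A=ortho(P,p,27); B=ortho(P,p,20); cv2.circle(B,(240,210),144,(0,0,255),1)
print(discs(A)); cv2.imwrite('pics/o3.png',cv2.resize(np.hstack([A,B]),None,fx=.83,fy=.83))
```

```text
t 4.95 board [-42.9  -4.9] z 23.1 phi 60.0 F [-0.3 -0.6 -0.5] w 0.1 tilt [ 0.001 -0.    -1.   ]
[(25.2, 18.8, 14.7), (23.8, -18.5, 14.7), (-3.2, 34.2, 14.6), (-28.5, 18.5, 14.3), (-0.8, -0.2, 14.6), (-10.8, -29.2, 14.7), (42.2, -79.8, 13.6), (-111.5, -28.2, 15.4), (-88.2, -9.2, 15.8), (-27.8, -75.8, 14.1), (-24.5, -45.5, 15.4)]
```

View pics/w3.png

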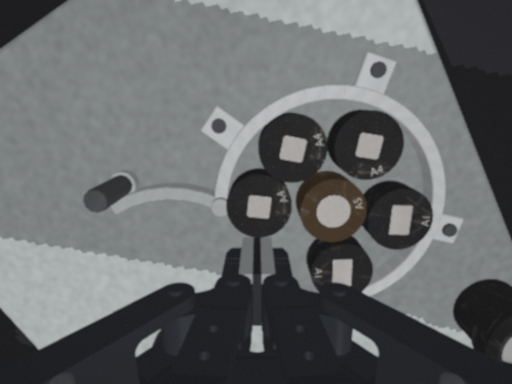

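View pics/o3.png

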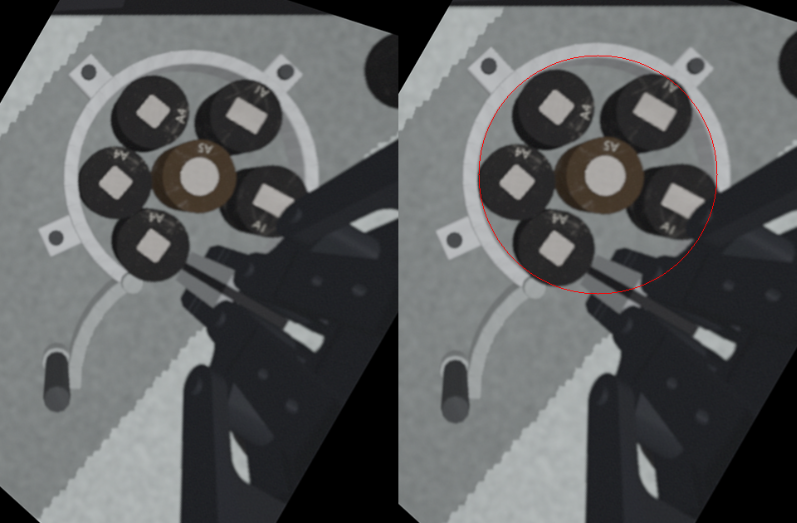

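Run:
```python
from h import *
w=[]
for th in range(147,124,-4):
    a=np.deg2rad(th); t=np.array([np.sin(a),-np.cos(a)]); q=35*np.array([np.cos(a),np.sin(a)])-25.8*t
    w.append((*q,22.6,th-90))
# back off
w.append((*(q-10*t),22.6,th-90)); w.append((*(q-10*t),70,th-90))
# above-behind g at 45deg
rel(w)
```

```text
{"offset": [0.14, -0.13, 0.04], "angular": [0.0, -0.0, 0.049], "jaw": 0}
{"offset": [0.4, -0.29, 0.04], "angular": [0.0, -0.0, 0.119], "jaw": 0}
{"offset": [0.67, -0.43, 0.04], "angular": [0.0, -0.0, 0.189], "jaw": 0}
{"offset": [0.95, -0.55, 0.04], "angular": [0.0, -0.0, 0.258], "jaw": 0}
{"offset": [1.23, -0.65, 0.04], "angular": [0.0, -0.0, 0.328], "jaw": 0}
{"offset": [1.53, -0.73, 0.04], "angular": [0.0, -0.0, 0.398], "jaw": 0}
{"offset": [0.6, -1.12, 0.04], "angular": [0.0, -0.0, 0.398], "jaw": 0}
{"offset": [0.61, -1.12, -4.7], "angular": [0.0, -0.0, 0.398], "jaw": 0}
```

Call:
drive_tool --plan '[{"offset":[0.15,-0.15,0.05],"angular":[0,0,0.05],"jaw":0},{"offset":[0.4,-0.3,0.05],"angular":[0,0,0.12],"jaw":0},{"offset":[0.65,-0.45,0.05],"angular":[0,0,0.19],"jaw":0},{"offset":[0.95,-0.55,0.05],"angular":[0,0,0.26],"jaw":0},{"offset":[1.25,-0.65,0.05],"angular":[0,0,0.33],"jaw":0},{"offset":[1.5,-0.75,0.05],"angular":[0,0,0.4],"jaw":0},{"offset":[1.5,-0.75,0.05],"angular":[0,0,0.4],"jaw":0},{"offset":[0.6,-1.1,0.0],"angular":[0,0,0.4],"jaw":0},{"offset":[0.6,-1.1,-3],"angular":[0,0,0.4],"jaw":0},{"offset":[0.6,-1.1,-6],"angular":[0,0,0.4],"jaw":0}]'

```text
t: 6.25
tool_pos: [561.5, -68.9, 83.7]
ee_rot: [-2.773, -1.476, -0.0]
wrist_force: [0.6, -0.8, -0.4]
grip_width: -0.0
```

Run:
```python
from h import *
where(); rel([(-138,-62,90,45)])
```

```text
t 6.25 board [-50.1   5.9] z 83.7 phi 37.0 F [ 0.6 -0.8 -0.4] w -0.0 tilt [-0.  0. -1.]
{"offset": [-11.11, 0.14, -0.63], "angular": [-0.0, -0.0, -0.14], "jaw": 0}
```

Call:
drive_tool --plan '[{"offset":[-11.1,0.1,-1],"angular":[0,0,-0.14],"jaw":0},{"offset":[-11.1,0.1,-1],"angular":[0,0,-0.14],"jaw":0},{"offset":[-11.1,0.1,-1],"angular":[0,0,-0.14],"jaw":0},{"offset":[-11.1,0.1,-1],"angular":[0,0,-0.14],"jaw":0},{"offset":[-11.1,0.1,-1],"angular":[0,0,-0.14],"jaw":0}]'

```text
t: 6.88
tool_pos: [500.8, -160.9, 93.6]
ee_rot: [-2.662, -1.668, -0.001]
wrist_force: [0.5, -0.0, -1.3]
grip_width: -0.1
```

```bash
cat > look.py <<'E'
import sys
from h import *
n=sys.argv[1]
where(); P=camera_params('wrist'); np.save(f'pics/w{n}P.npy',P,allow_pickle=True)
p,d=snap('wrist',f'w{n}.png'); p=p[:,:,::-1]
A=ortho(P,p,27); B=ortho(P,p,20); cv2.circle(B,(240,210),144,(0,0,255),1)
for a in discs(A): print(a, np.hypot(*a[:2]).round(1),(np.rad2deg(np.arctan2(a[1],a[0]))%360).round(0))
cv2.imwrite(f'pics/o{n}.png',cv2.resize(np.hstack([A,B]),None,fx=.83,fy=.83))
E
python3 look.py 4
```

```text
t 6.88 board [-137.6  -61.2] z 93.6 phi 45.1 F [ 0.5 -0.  -1.3] w -0.1 tilt [ 0.     0.001 -1.   ]
(-110.5, -34.5, 15.0) 115.8 197.0
(-16.2, -28.5, 13.5) 32.8 240.0
(-5.8, 0.8, 15.0) 5.9 172.0
(-21.5, 22.8, 14.8) 31.3 133.0
(16.5, -17.5, 14.4) 24.1 313.0
(-70.8, 59.5, 14.5) 92.5 140.0
```

View pics/o4.png

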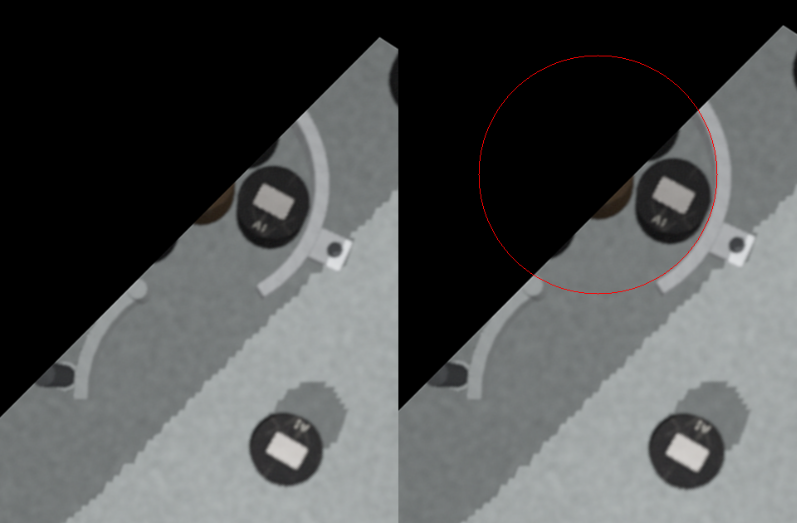

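View pics/w4.png

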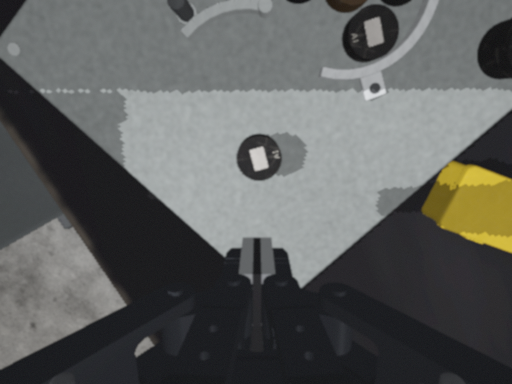

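Call:
drive_tool --plan '[{"offset":[0,0,4],"angular":[0,0,0],"jaw":0},{"offset":[0,0,7.4],"angular":[0,0,0],"jaw":0},{"offset":[0,0,7.4],"angular":[0,0,0],"jaw":0},{"offset":[0.6,0,7.4],"angular":[0,0,0],"jaw":0},{"offset":[1.0,0,7.4],"angular":[0,0,0],"jaw":0},{"offset":[1.4,0,7.4],"angular":[0,0,0],"jaw":0},{"offset":[1.9,0,7.4],"angular":[0,0,0],"jaw":0},{"offset":[2.4,0,7.4],"angular":[0,0,0],"jaw":0},{"offset":[2.9,0,7.4],"angular":[0,0,0],"jaw":0},{"offset":[3.4,0,7.4],"angular":[0,0,0],"jaw":0},{"offset":[3.9,0,7.4],"angular":[0,0,0],"jaw":0},{"offset":[4.4,0,7.4],"angular":[0,0,0],"jaw":0},{"offset":[4.9,0,7.4],"angular":[0,0,0],"jaw":0},{"offset":[5.4,0,7.4],"angular":[0,0,0],"jaw":0},{"offset":[5.8,0,7.4],"angular":[0,0,0],"jaw":0},{"offset":[5.9,0,7.4],"angular":[0,0,0],"jaw":0},{"offset":[4.5,0,7.4],"angular":[0,0,0],"jaw":0},{"offset":[4.0,0,4],"angular":[0,0,0],"jaw":0},{"offset":[4.0,0,0],"angular":[0,0,0],"jaw":0}]'

```text
t: 9.3
tool_pos: [516.9, -125.8, 93.8]
ee_rot: [-2.661, -1.666, 0.002]
wrist_force: [-0.2, 0.6, 0.3]
grip_width: -0.0
```

```bash
python3 look.py 5; python3 -c "
from h import *
rel([(-115,-1,90,0)])"
```

```text
t 9.3 board [-110.9  -33.3] z 93.8 phi 45.0 F [-0.2  0.6  0.3] w -0.0 tilt [-0.002  0.001 -1.   ]
(-75.8, 0.5, 14.7) 75.8 180.0
(-11.5, -29.5, 15.0) 31.7 249.0
(23.8, -19.2, 14.3) 30.6 321.0
(-20.2, 23.8, 14.0) 31.2 130.0
(-0.8, -0.8, 15.8) 1.1 225.0
(6.2, 30.5, 13.6) 31.1 79.0
{"offset": [1.95, -2.88, 0.89], "angular": [0.005, -0.003, 0.786], "jaw": 0}
```

View pics/o5.png

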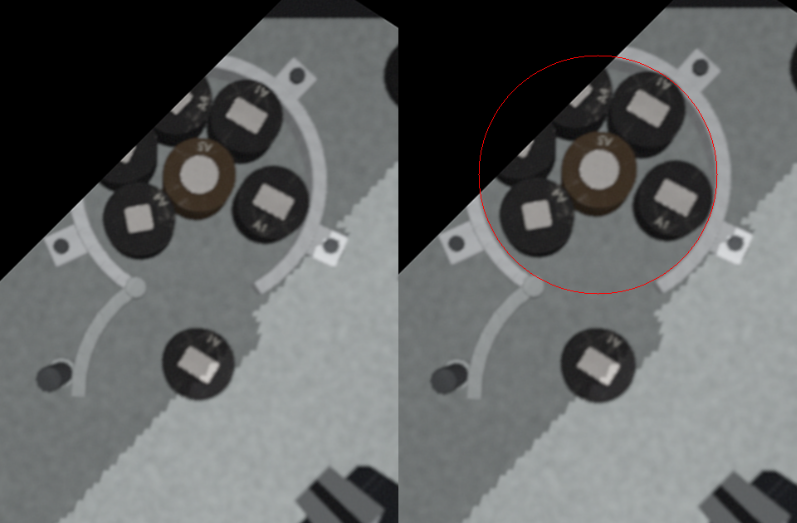

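Run:
```python
from h import *
u=np.array([np.cos(np.deg2rad(-6)),np.sin(np.deg2rad(-6))]); g=np.array([-75.8,0.2])
s=g-36*u
w=[(*s,90,-6)]*1+[(*s,19,-6)]+[(*(s+k*u),19,-6) for k in (8,40,48,52)]
print(s,g+u*(52-9.5)); rel(w)
```

```text
[-111.60278823    3.96302468] [-33.53281945  -4.24245969]
{"offset": [2.54, -2.99, 0.89], "angular": [0.004, -0.003, 0.89], "jaw": 0}
{"offset": [2.53, -3.03, 7.99], "angular": [0.004, -0.003, 0.89], "jaw": 0}
{"offset": [3.04, -2.41, 8.0], "angular": [0.004, -0.003, 0.89], "jaw": 0}
{"offset": [5.05, 0.08, 8.01], "angular": [0.004, -0.003, 0.89], "jaw": 0}
{"offset": [5.55, 0.7, 8.01], "angular": [0.004, -0.003, 0.89], "jaw": 0}
{"offset": [5.81, 1.01, 8.02], "angular": [0.004, -0.003, 0.89], "jaw": 0}
```

Call:
drive_tool --plan '[{"offset":[2.5,-3.0,0.9],"angular":[0,0,0.89],"jaw":0},{"offset":[2.5,-3.0,0.9],"angular":[0,0,0.89],"jaw":0},{"offset":[2.5,-3.0,0.9],"angular":[0,0,0.89],"jaw":0},{"offset":[2.5,-3.0,0.9],"angular":[0,0,0.89],"jaw":0},{"offset":[2.53,-3.03,2],"angular":[0.004,-0.003,0.89],"jaw":0},{"offset":[2.53,-3.03,5],"angular":[0.004,-0.003,0.89],"jaw":0},{"offset":[2.53,-3.03,7.8],"angular":[0.004,-0.003,0.89],"jaw":0},{"offset":[2.53,-3.03,7.8],"angular":[0.004,-0.003,0.89],"jaw":0},{"offset":[2.91,-2.56,7.8],"angular":[0.004,-0.003,0.89],"jaw":0},{"offset":[3.16,-2.25,7.8],"angular":[0.004,-0.003,0.89],"jaw":0},{"offset":[3.41,-1.94,7.8],"angular":[0.004,-0.003,0.89],"jaw":0},{"offset":[3.66,-1.63,7.8],"angular":[0.004,-0.003,0.89],"jaw":0},{"offset":[3.92,-1.32,7.8],"angular":[0.004,-0.003,0.89],"jaw":0},{"offset":[4.17,-1.01,7.8],"angular":[0.004,-0.003,0.89],"jaw":0},{"offset":[4.42,-0.7,7.8],"angular":[0.004,-0.003,0.89],"jaw":0},{"offset":[4.67,-0.39,7.8],"angular":[0.004,-0.003,0.89],"jaw":0},{"offset":[4.92,-0.08,7.8],"angular":[0.004,-0.003,0.89],"jaw":0},{"offset":[5.18,0.23,7.8],"angular":[0.004,-0.003,0.89],"jaw":0},{"offset":[5.4,0.5,7.8],"angular":[0.004,-0.003,0.89],"jaw":0},{"offset":[5.42,0.54,7.8],"angular":[0.004,-0.003,0.89],"jaw":0}]'

```text
t: 11.85
tool_pos: [549.0, -80.4, 21.1]
ee_rot: [3.121, 0.359, 0.0]
wrist_force: [0.9, -0.4, 0.5]
grip_width: -0.0
```

```bash
python3 look.py 6
```

```text
t 11.85 board [-65.7  -0.9] z 21.1 phi -6.0 F [ 0.9 -0.4  0.5] w -0.0 tilt [ 0. -0. -1.]
(11.2, 31.2, 14.5) 33.1 70.0
(-0.5, 0.5, 14.9) 0.7 135.0
(-17.5, 24.2, 14.7) 29.9 126.0
(-38.8, -3.2, 14.7) 38.9 185.0
(-10.8, -29.8, 14.3) 31.7 250.0
(24.2, -17.8, 15.4) 30.0 324.0
(30.8, 8.5, 15.4) 32.0 15.0
(-124.5, -40.2, 15.4) 130.8 198.0
(-114.8, 52.8, 15.4) 126.4 155.0
(-94.5, -32.8, 14.6) 100.0 199.0
(-57.8, 22.8, 15.8) 62.1 158.0
(-84.2, 48.8, 13.8) 97.3 150.0
```

View pics/o6.png

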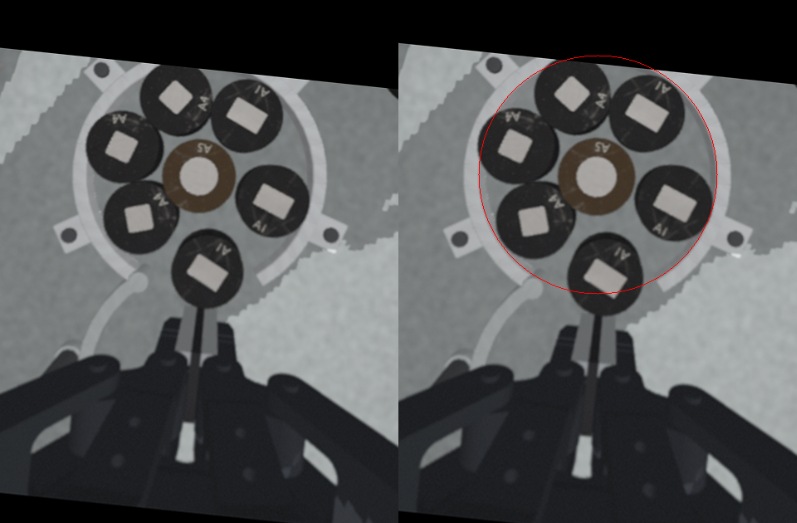

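View pics/w6.png

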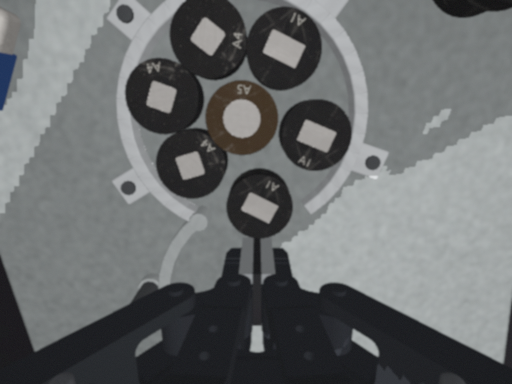

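Call:
drive_tool --plan '[{"offset":[0.2,0,0],"angular":[0,0,0],"jaw":0},{"offset":[0.4,0,0],"angular":[0,0,0],"jaw":0},{"offset":[0.55,0,0],"angular":[0,0,0],"jaw":0},{"offset":[0.65,0,0],"angular":[0,0,0],"jaw":0},{"offset":[0.65,0,0],"angular":[0,0,0],"jaw":0},{"offset":[-1.0,0,0],"angular":[0,0,0],"jaw":0},{"offset":[-3.0,0,-2],"angular":[0,0,0],"jaw":0},{"offset":[-4.5,0,-8],"angular":[0,0,0],"jaw":0},{"offset":[-4.5,0,-12],"angular":[0,0,0],"jaw":0},{"offset":[-4.5,0,-12],"angular":[0,0,0],"jaw":0}]'

```text
t: 13.15
tool_pos: [507.1, -91.4, 144.3]
ee_rot: [3.118, 0.359, 0.009]
wrist_force: [0.4, -0.4, -0.7]
grip_width: 0.2
```

```bash
python3 look.py 7
python3 - <<'E'
from h import *
P=np.load('pics/w7P.npy',allow_pickle=True).item(); p=cv2.imread('pics/w7.png')
A=ortho(P,p,44,(-140,-20),(-30,100),5); cv2.imwrite('pics/o7p.png',A)
E
```

```text
t 13.15 board [-108.9    2.5] z 144.3 phi -6.0 F [ 0.4 -0.4 -0.7] w 0.2 tilt [ 0.006 -0.002 -1.   ]
(-17.5, 23.5, 15.0) 29.3 127.0
(-11.2, -29.5, 14.7) 31.6 249.0
(-33.2, -3.5, 14.3) 33.4 186.0
(8.2, 29.5, 13.6) 30.6 74.0
(-0.8, 1.2, 15.4) 1.4 124.0
(22.2, -17.8, 15.4) 28.5 321.0
(27.8, 9.2, 14.3) 29.3 18.0
```

View pics/o7.png

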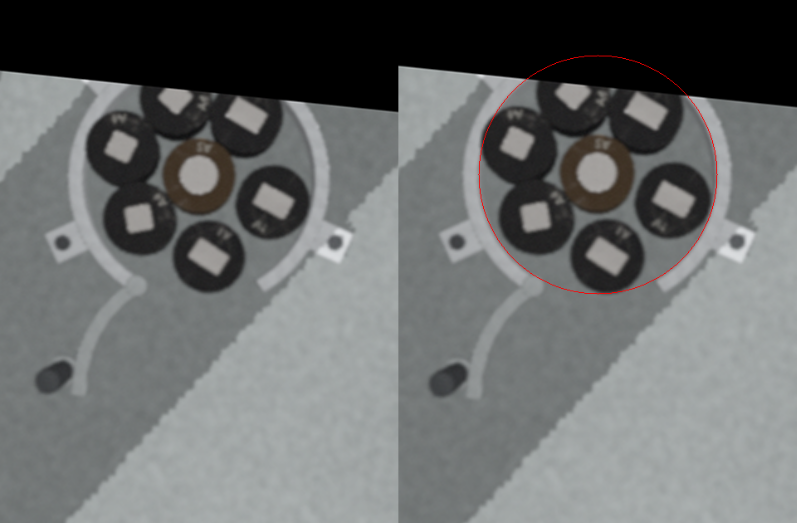

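View pics/o7p.png

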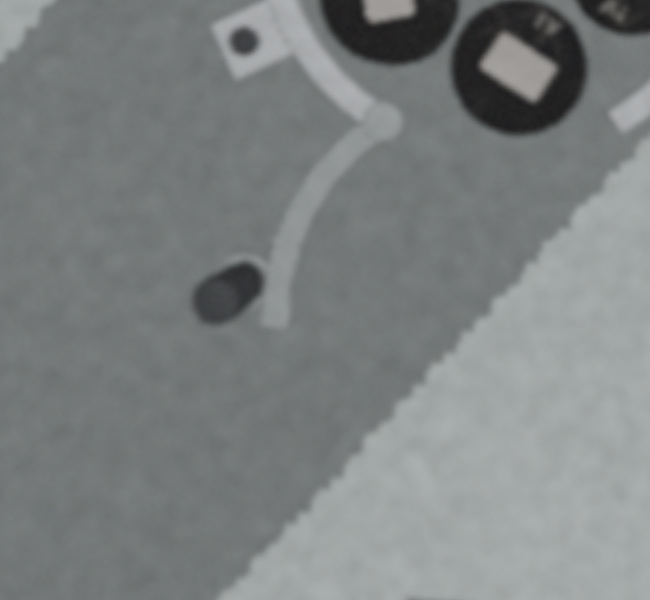

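```bash
cat > gate.py <<'E'
from h import *
H=np.array([-44.2,25.5])
def wp(al,lead,z=30):
    a=np.deg2rad(al); ph=18+(al-198)*.5; y=np.deg2rad(ph-90)
    q=H+47.6*np.array([np.cos(a),np.sin(a)])+lead*np.array([np.cos(y),np.sin(y)]); return (*q,z,ph)
E
python3 - <<'E'
from gate import *
rel([wp(139,0,80),wp(139,0,29)],2.4)
E
```

```text
{"offset": [2.37, -5.65, 6.23], "angular": [0.002, -0.003, 0.096], "jaw": 2.4}
{"offset": [2.36, -5.66, 11.33], "angular": [0.002, -0.003, 0.096], "jaw": 2.4}
```

Call:
drive_tool --plan '[{"offset":[2.35,-5.65,6.2],"angular":[0,0,0.096],"jaw":2.4},{"offset":[2.35,-5.65,6.2],"angular":[0,0,0.096],"jaw":2.4},{"offset":[2.35,-5.65,6.2],"angular":[0,0,0.096],"jaw":2.4},{"offset":[2.35,-5.65,6.2],"angular":[0,0,0.096],"jaw":2.4}]'

```text
t: 13.7
tool_pos: [516.2, -31.1, 80.3]
ee_rot: [3.133, 0.209, 0.004]
wrist_force: [0.6, -0.6, 0.2]
grip_width: 24.4
```

```bash
python3 look.py 8;python3 - <<'E'
from gate import *
rel([wp(139,0,30)],2.4)
E
```

```text
t 13.7 board [-80.6  56.4] z 80.3 phi -11.5 F [ 0.6 -0.6  0.2] w 24.4 tilt [ 0.003 -0.002 -1.   ]
(-32.8, -3.2, 14.7) 33.0 186.0
(10.8, 31.2, 15.0) 33.0 71.0
(-10.8, -29.5, 14.6) 31.4 250.0
(-17.2, 24.2, 15.0) 29.7 125.0
(24.5, -17.5, 15.8) 30.1 324.0
(-1.5, 2.2, 14.7) 2.7 124.0
(28.2, 12.2, 13.6) 30.7 23.0
{"offset": [-0.0, -0.08, 5.06], "angular": [0.002, -0.003, -0.0], "jaw": 2.4}
```

View pics/w8.png

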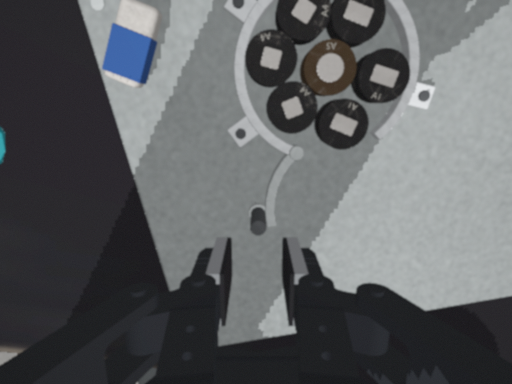

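Run:
```python
from gate import *
rel([wp(139,0,30)]+[wp(139+6.6*k,7,30) for k in range(0,11)],2.4)
```

```text
{"offset": [-0.0, -0.08, 5.06], "angular": [0.002, -0.003, -0.0], "jaw": 2.4}
{"offset": [-0.0, 0.62, 5.06], "angular": [0.002, -0.003, -0.0], "jaw": 2.4}
{"offset": [-0.21, 1.11, 5.06], "angular": [0.002, -0.003, -0.058], "jaw": 2.4}
{"offset": [-0.35, 1.63, 5.07], "angular": [0.002, -0.003, -0.115], "jaw": 2.4}
{"offset": [-0.43, 2.15, 5.07], "angular": [0.002, -0.003, -0.173], "jaw": 2.4}
{"offset": [-0.46, 2.69, 5.07], "angular": [0.003, -0.003, -0.23], "jaw": 2.4}
{"offset": [-0.41, 3.23, 5.07], "angular": [0.003, -0.003, -0.288], "jaw": 2.4}
{"offset": [-0.31, 3.76, 5.07], "angular": [0.003, -0.003, -0.346], "jaw": 2.4}
{"offset": [-0.15, 4.28, 5.07], "angular": [0.003, -0.003, -0.403], "jaw": 2.4}
{"offset": [0.08, 4.78, 5.07], "angular": [0.003, -0.003, -0.461], "jaw": 2.4}
{"offset": [0.36, 5.25, 5.08], "angular": [0.003, -0.003, -0.518], "jaw": 2.4}
{"offset": [0.69, 5.68, 5.08], "angular": [0.003, -0.003, -0.576], "jaw": 2.4}
```

Call:
drive_tool --plan '[{"offset":[0,-0.1,2.5],"angular":[0,0,0],"jaw":2.4},{"offset":[0,-0.1,5.05],"angular":[0,0,0],"jaw":2.4},{"offset":[0,0,5.05],"angular":[0,0,0],"jaw":2.4},{"offset":[0,0.6,5.05],"angular":[0,0,0],"jaw":2.4},{"offset":[-0.2,1.1,5.05],"angular":[0,0,-0.06],"jaw":2.4},{"offset":[-0.35,1.65,5.05],"angular":[0,0,-0.115],"jaw":2.4},{"offset":[-0.45,2.15,5.05],"angular":[0,0,-0.17],"jaw":2.4},{"offset":[-0.45,2.7,5.05],"angular":[0,0,-0.23],"jaw":2.4},{"offset":[-0.4,3.25,5.05],"angular":[0,0,-0.29],"jaw":2.4},{"offset":[-0.3,3.75,5.05],"angular":[0,0,-0.345],"jaw":2.4},{"offset":[-0.15,4.3,5.05],"angular":[0,0,-0.4],"jaw":2.4},{"offset":[0.1,4.8,5.05],"angular":[0,0,-0.46],"jaw":2.4},{"offset":[0.35,5.25,5.05],"angular":[0,0,-0.52],"jaw":2.4},{"offset":[0.7,5.7,5.05],"angular":[0,0,-0.575],"jaw":2.4}]'

```text
t: 15.5
tool_pos: [532.0, -88.0, 31.7]
ee_rot: [2.942, 1.089, 0.007]
wrist_force: [-0.4, 0.9, -0.1]
grip_width: 24.0
```

```bash
python3 look.py 9;python3 - <<'E'
from gate import *
rel([wp(139+6.6*k,7,30) for k in (11,12,13,14,15,16,17)]+[wp(256.6,7,30),wp(258.6,7,30),wp(259.6,7,30),wp(256,1,30),wp(256,1,80)],2.4)
E
```

```text
t 15.5 board [-84.2  -2.5] z 31.7 phi 21.5 F [-0.4  0.9 -0.1] w 24.0 tilt [ 0.005 -0.002 -1.   ]
(-32.8, -3.5, 14.7) 33.0 186.0
(-17.5, 24.5, 14.3) 30.1 126.0
(-10.8, -29.5, 14.7) 31.4 250.0
(23.8, -17.8, 15.4) 29.7 323.0
(-0.8, 0.2, 15.1) 0.8 166.0
(10.8, 31.2, 14.7) 33.0 71.0
(-58.5, -2.2, 15.8) 58.5 182.0
(-134.5, 41.2, 14.3) 140.7 163.0
(-108.2, 40.2, 14.7) 115.4 160.0
{"offset": [0.08, 0.31, 0.18], "angular": [0.006, -0.003, -0.055], "jaw": 2.4}
{"offset": [0.25, 0.84, 0.18], "angular": [0.006, -0.002, -0.112], "jaw": 2.4}
{"offset": [0.48, 1.35, 0.19], "angular": [0.006, -0.002, -0.17], "jaw": 2.4}
{"offset": [0.76, 1.84, 0.19], "angular": [0.006, -0.002, -0.228], "jaw": 2.4}
{"offset": [1.1, 2.29, 0.19], "angular": [0.006, -0.002, -0.285], "jaw": 2.4}
{"offset": [1.48, 2.69, 0.2], "angular": [0.006, -0.002, -0.343], "jaw": 2.4}
{"offset": [1.92, 3.06, 0.2], "angular": [0.007, -0.002, -0.4], "jaw": 2.4}
{"offset": [2.3, 3.32, 0.2], "angular": [0.007, -0.001, -0.448], "jaw": 2.4}
{"offset": [2.45, 3.41, 0.2], "angular": [0.007, -0.001, -0.465], "jaw": 2.4}
{"offset": [2.53, 3.45, 0.2], "angular": [0.007, -0.001, -0.474], "jaw": 2.4}
{"offset": [2.0, 2.75, 0.2], "angular": [0.007, -0.001, -0.442], "jaw": 2.4}
{"offset": [2.02, 2.78, -4.8], "angular": [0.007, -0.001, -0.442], "jaw": 2.4}
```

View pics/w9.png

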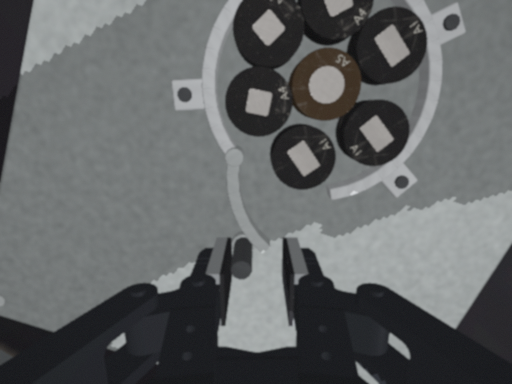

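Gate is following well, with the post against the trailing pad. Continue to shut.

Call:
drive_tool --plan '[{"offset":[0.1,0.3,0.1],"angular":[0,0,-0.055],"jaw":2.4},{"offset":[0.25,0.85,0.1],"angular":[0,0,-0.11],"jaw":2.4},{"offset":[0.5,1.35,0.1],"angular":[0,0,-0.17],"jaw":2.4},{"offset":[0.75,1.85,0.1],"angular":[0,0,-0.23],"jaw":2.4},{"offset":[1.1,2.3,0.1],"angular":[0,0,-0.285],"jaw":2.4},{"offset":[1.5,2.7,0.1],"angular":[0,0,-0.345],"jaw":2.4},{"offset":[1.9,3.05,0.1],"angular":[0,0,-0.4],"jaw":2.4},{"offset":[2.2,3.25,0.1],"angular":[0,0,-0.43],"jaw":2.4},{"offset":[2.35,3.35,0.1],"angular":[0,0,-0.45],"jaw":2.4},{"offset":[2.4,3.4,0.1],"angular":[0,0,-0.46],"jaw":2.4}]'

```text
t: 16.8
tool_pos: [572.2, -98.4, 31.1]
ee_rot: [2.614, 1.734, 0.004]
wrist_force: [-4.9, 2.0, 2.9]
grip_width: 23.9
```

```bash
python3 look.py 10
```

```text
t 16.8 board [-49.7 -25.4] z 31.1 phi 48.0 F [-4.9  2.   2.9] w 23.9 tilt [ 0.005 -0.002 -1.   ]
(-17.5, 24.5, 14.3) 30.1 126.0
(11.2, 31.2, 14.5) 33.1 70.0
(-10.8, -29.2, 14.7) 31.1 250.0
(23.5, -18.5, 14.7) 29.9 322.0
(30.8, 9.5, 14.6) 32.2 17.0
(-1.2, 0.2, 15.4) 1.2 171.0
(-31.5, -3.2, 15.8) 31.7 186.0
(-113.5, -10.2, 15.8) 114.0 185.0
(-68.5, -45.8, 15.4) 82.4 214.0
```

View pics/w10.png

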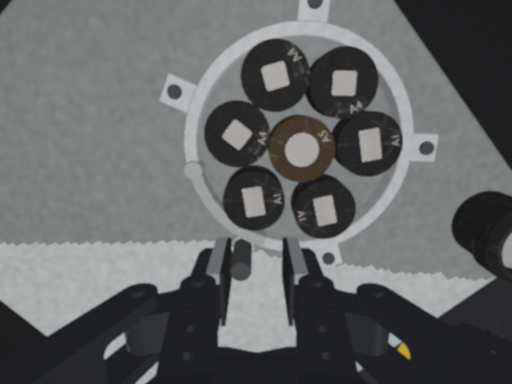

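View pics/o10.png

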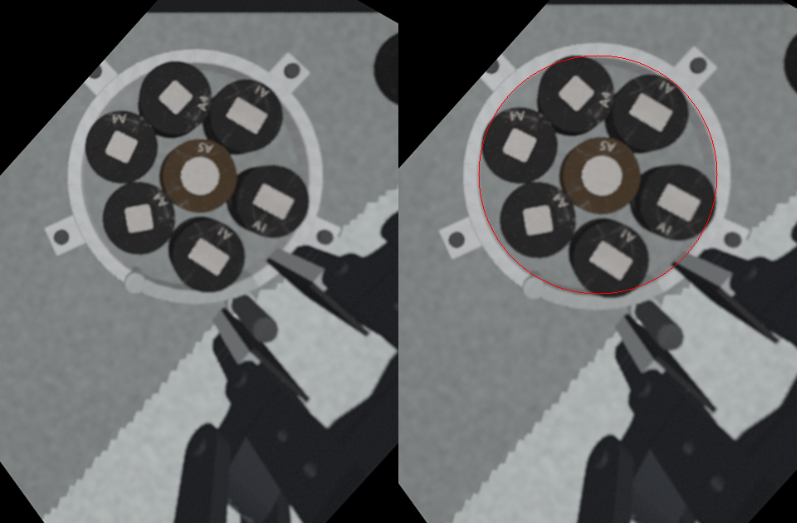

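Call:
drive_tool --plan '[{"offset":[0.05,0.1,0],"angular":[0,0,0],"jaw":2.4},{"offset":[0.05,0.15,0],"angular":[0,0,0],"jaw":2.4},{"offset":[0.05,0.15,0],"angular":[0,0,0],"jaw":2.4}]'

```text
t: 17.23
tool_pos: [572.3, -98.1, 30.8]
ee_rot: [2.616, 1.735, 0.001]
wrist_force: [-6.4, 0.4, 4.0]
grip_width: 23.9
```

Call:
drive_tool --plan '[{"offset":[0,-0.4,0],"angular":[0,0,0],"jaw":2.4},{"offset":[0,-0.7,0],"angular":[0,0,0],"jaw":2.4},{"offset":[0,-0.7,-1],"angular":[0,0,0],"jaw":2.4},{"offset":[-1,-0.7,-5],"angular":[0,0,0],"jaw":2.4},{"offset":[-5,-0.7,-9],"angular":[0,0,0],"jaw":2.4},{"offset":[-6,-0.7,-14],"angular":[0,0,0],"jaw":2.4},{"offset":[-6,-0.7,-16],"angular":[0,0,0],"jaw":2.4},{"offset":[-6,-0.7,-16],"angular":[0,0,0],"jaw":2.4}]'

```text
t: 18.23
tool_pos: [543.6, -151.1, 193.1]
ee_rot: [2.613, 1.733, 0.005]
wrist_force: [0.3, -0.3, -0.8]
grip_width: 24.0
```

```bash
python3 look.py 11
python3 - <<'E'
from h import *
P=np.load('pics/w11P.npy',allow_pickle=True).item(); p=cv2.imread('pics/w11.png')
A=ortho(P,p,20,(-75,60),(-70,70),5); d=np.load('pics/w11.png.npy')
c=(350,300)
for r in (48,54): cv2.circle(A,c,int(r*5),(0,0,255),1)
cv2.circle(A,(int((70+20.8)*5),int((60+55.2)*5)),25,(0,255,0),1)
cv2.imwrite('pics/o11p.png',A[:600])
# mount heights / level
X=cloud(P,d)
for z,b in ((27,(-32,-3.2)),(27,(-17.5,24.3)),(27,(-10.8,-29.3)),(27,(23.8,-18)),(27,(10.8,31)),(27,(30.5,10)),(29,(-1,.5))):
    u,v=pix(P,[*b2w(b),z]).round().astype(int); q=X[v-8:v+9,u-8:u+9].reshape(-1,3); 
    q=q[q[:,2]>20]; print(b,np.median(q[:,2]).round(1), np.linalg.lstsq(np.c_[q[:,:2]-q[:,:2].mean(0),np.ones(len(q))],q[:,2],rcond=None)[0].round(3) if len(q)>5 else None)
E
```

```text
t 18.23 board [-94.  -65.9] z 193.1 phi 48.0 F [ 0.3 -0.3 -0.8] w 24.0 tilt [ 0.006 -0.003 -1.   ]
(-32.8, -3.8, 14.4) 33.0 187.0
(29.5, 9.2, 15.4) 30.9 17.0
(-2.5, -0.2, 13.9) 2.5 185.0
(-11.8, -29.8, 14.8) 32.1 248.0
(21.8, -17.5, 15.4) 28.0 321.0
(-17.5, 24.2, 14.3) 29.9 126.0
(10.5, 29.8, 15.4) 31.6 71.0
(-32, -3.2) 26.8 [-8.0000e-03  1.1000e-02  2.6758e+01]
(-17.5, 24.3) 26.8 [-0.765 -2.047 27.825]
(-10.8, -29.3) 26.9 [-1.742  0.095 27.916]
(23.8, -18) 26.9 [-2.122 -0.733 27.915]
(10.8, 31) 26.8 [-1.306 -2.025 27.824]
(30.5, 10) 26.9 [ 1.1000e-02 -1.4000e-02  2.6849e+01]
(-1, 0.5) 28.9 [-2.517 -1.956 30.999]
```

View pics/o11p.png

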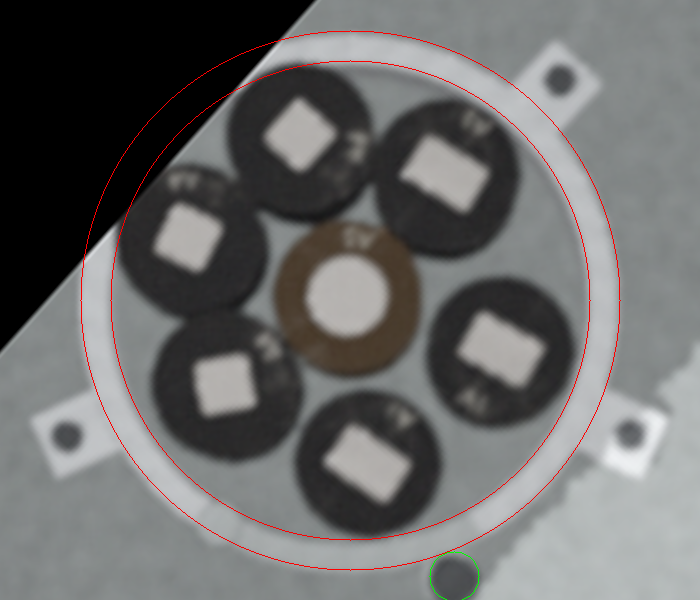

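View pics/w11.png

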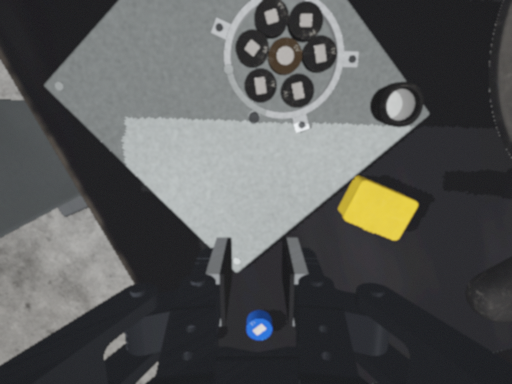

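Run:
```python
from h import *
P=np.load('pics/w11P.npy',allow_pickle=True).item(); p=cv2.imread('pics/w11.png')
A=ortho(P,p,44,(-75,-25),(-50,50),7)
cv2.circle(A,(int((50+20.8)*7),int((-25+55.2)*7)),35,(0,255,0),1); B=ortho(P,p,20,(-75,-25),(-50,50),7)
cv2.imwrite('pics/o12.png',np.vstack([A,B])[:,:])
snap('top','t2.png')
```

```text
(no output)
```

View pics/o12.png

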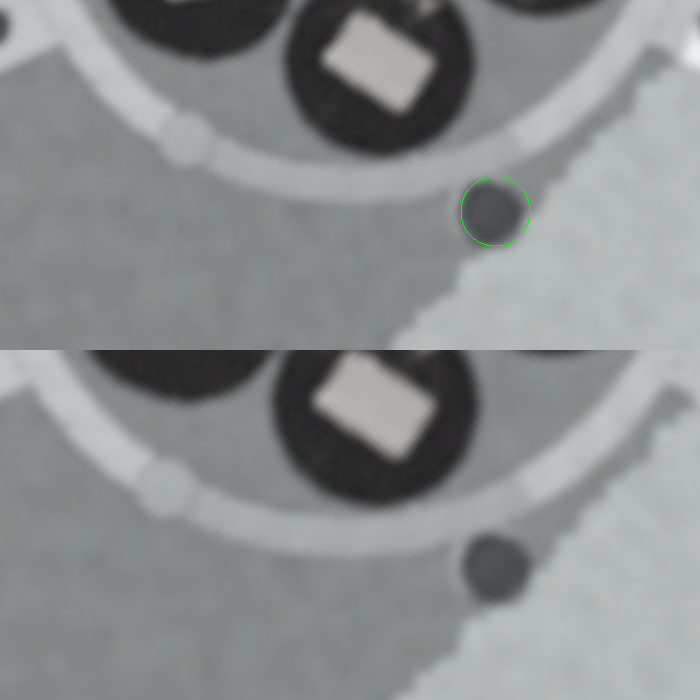

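View pics/t2.png

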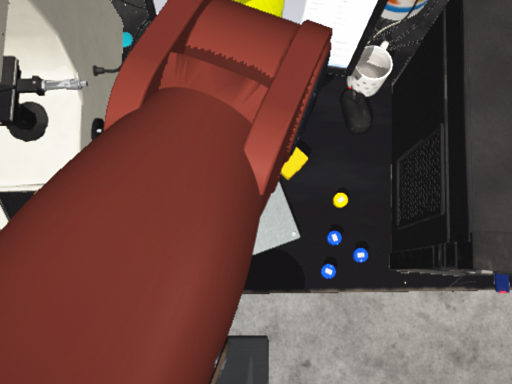

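The gate closes the ring smoothly: the panel meets the wall, and the post sits at its shut position (pixel 492,210, inside the green circle). The box and the blue and yellow look-alikes have not moved.

```bash
python3 -c "
from plant import hand_in
print(hand_in())"
```

```text
the job is handed in; nothing more can be done
None
```

All seven mounts are in the ring with the gate shut, and the job was handed in at about 18 s on the robot's clock.

**What I did:** With the fingers closed, I slid the mount in the mouth round the wall to make room. I then pushed the outside mount in through the mouth in two straight pushes and swung the gate shut by its post.

**Last checks:**
- **Mounts:** The brown mount is in the middle with six black ones round it. Their tops measure 26.8–26.9 mm (brown 28.9 mm), which matches standing flat on the board. The tilt fit was clean on only two of them; on the other five it was spoiled by background pixels.
- **Gate:** The post is within about 0.5 mm of its shut position and the panel meets the wall end. Pushing harder, up to about 7.5 N at the wrist, did not move it further.
- **Loupe, eraser and box:** The box and the look-alikes have not moved. The loupe was still on its corner in the last wrist picture, but I did not measure it. The eraser was last seen in place just before the gate was closed, and it is outside the final pictures. I made no moves near either of them.
- **Top view:** The arm hid the ring in the last picture from above, so the checks on the ring come from the wrist camera.

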